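# Clamp a terracotta bar in the mosaic bench vise

### The arm

A 6-joint arm with a two-finger parallel gripper is mounted at the origin on the work surface. World frame = base frame: x ahead of the robot, y to its left, z up, the work surface at z = 0. Lengths are in m, angles in degrees, forces in N, time in s.
With the tool pointing down it reaches from about 0.25 to 0.775 m from the base axis. Payload 8.9 kg.
Tool frame: the origin (TCP) lies between the finger pads; the fingertips stand 8 mm ahead of it and the grasp point (between the pads) lies 11 mm behind it; z points along the fingers, y is the direction in which the jaws open and shut (so a half turn about z gives the same grasp; the last joint's range is limited). The gripper opens to 85 mm and grips with 20 to 120 N. Pads are 22 mm wide; open, the fingers measure 114 mm over their backs; the gripper's body (76 mm by 85 mm) begins 54 mm behind the grasp point. The pads swing forward as they close: fully open they stand 13 mm farther back than shut.
Start: joints at [58.195, 16.656, -8.789, 64.555, 0, 82.019], TCP at [0.212, 0.48, 0.239] pointing down, gripper open.
Joint ranges: [-144.48, 144.48], [-52.06, 99.96], [-74.48, 78.29], [-112.23, 115.85], [-86.99, 84.42], [-180, 180]. Speed limits (degrees/s): [127.2, 127.2, 159.86, 180, 180, 180].

### API

Orientations are given as a 3x3 rotation matrix whose columns are the frame's x, y, z axes.
In Python, from station import manip gives the robot as it stands. The module is installed in compiled form; this text tells all that it offers.
- The arm moves only by the tool move_arm, never from a script. Its argument "deltas" is a list of rows, each an object with "xyz": the shift along the world's x, y, z in m, a list of three; "turn": the turn about the world's z in rad. In form: [{"xyz": [dx, dy, dz], "turn": turn}, ...]. A call has 1 to 8 rows; each row is the pose to reach, as a shift and turn from the pose commanded when the call began; what a row does not reach only later rows make up. A row lasts 1/12 s, in which the tool goes at most 41.7 mm and 7.16 degrees, less where a joint would pass 70% of its speed; a pose out of reach is approached as far as the arm can. A call with a gripper value outside its range is refused whole. "hand" is the closure in counts, from 0 (fully open) to 255 (shut), set as the call begins (left out, the last holds). The fingers move at their own pace and stop on an object; "squeeze" is the grip in N (left out, the last holds). Time passes only in rows, so rows that repeat a pose let the fingers close. It gives the time, the measured TCP pose, the force and the opening at its end, in the units of the state.
- manip.sense(): the state, without advancing time (a new reading comes with each control period).
- manip.grab_frame(name): name is "scene" or "top" or "wrist"; returns a dict with "pixels" (400x640x3 uint8, red, green, blue), "K" (3x3 intrinsics, pixels), "camera_from_world" (4x4, takes a point from world to camera coordinates). Camera axes: x right, y down, z forward; pixel columns grow to the right and rows downward; lengths in m; the calibration is good to about 2 mm. The wrist camera is an equidistant fisheye: a pixel r from the principal point sees the ray r / f radians off the axis. A picture is of the moment at which its call begins. There is no depth.
- manip.hand_in(): hands the job in, once; it reports no verdict.
The state is a dict: "time_s": time; "qpos": joint angles; "joint_vel": joint speeds; "tau": joint torques, N m; "tool_pos": TCP position; "tcp_rot": TCP orientation; "wrist_force": force on the tool from outside, world axes, zero at the start; "torque": the same for the moment, N m; "opening": opening from 0.0 (shut) to 1.0 (fully open).
Only numpy, scipy, OpenCV 4.12 (cv2) and the standard library are available. Lean on these libraries where they do the work, as an engineer would, in place of code of your own. Each camera call takes 0.05 s, during which the arm holds its last target. There are 200 camera calls.

### The job

Slide the terracotta bar along the vise bed, without lifting it off the bed, until its two ends are flush with the ends of the jaws. Then turn the handwheel clockwise by its crank grip until the sliding jaw pinches the bar firmly against the fixed jaw: about twice as hard to turn as when it runs free, but not forced, because the bar is brittle. Let go of everything and leave the other things on the bench and the small offcut on the bed where they are.

Things in the scene. Friction and masses are not known exactly. Their poses are not given: they have to be found in the camera images.
- vise: Grey machine vise fixed to the bench. Origin at bench level, mid-width; z up, x along the jaws, y along the screw. Bed 260 mm long in x, y -85 to 130, its top 75 mm high, scribed across at x = -60 and 60 (the jaws' ends). Jaws 120 mm wide, 40 thick, tops 125 mm high: fixed one's face at y = 90, sliding one on the bar's -y side. Headstock y -85 to -60, 80 wide, top 125. Foot 300 mm in x, 20 high.
- bar: Terracotta bar, 120 mm long (its x), 85 high, hand-sawn 48 to 56 thick (its y), 0.65 to 0.95 kg, standing on the bed between the jaws, roughly along them, sticking out 50 to 85 mm at the robot's end. Origin at the centre of its underside. Its top is 35 mm above the jaws. Brittle: a jaw force over 150 N cracks it, 30 N or more holds it.
- handwheel (a joint): Turn of the wheel in rad, 0 = grip at the top, jaw fully open; grows clockwise seen from the wheel's side looking along the vise's +y (grip goes from the top to the vise's +x); 20 mm of closing a turn. Limit 15. The screw stays as left. Running free takes 0.3 N m (5.5 N at the grip); each 10 N of jaw force adds about 0.6 N there.
- jaw (a joint): Travel of the sliding jaw in m; 0 is fully open with 90 mm between the jaw faces, grows as it closes (gap = 90 mm minus travel). Its steel face plate is sprung: it gives up to 6 mm, about 30 N per mm, and this give is not part of the reading.
- jaw_face (a point): Middle of the sliding jaw's face plate (unpressed), 25 mm above the bed.
- wheel_hub (a point): On the wheel's axis (along the vise's y) at the front (-y) face of its disc, 100 mm above the bench; fixed on the vise at x = 0, y = -110 mm. Dark steel disc, 136 mm in diameter, 12 thick; a 22 mm hub nut stands 6 mm out of the face.
- crank_grip (a point): Crank grip: brown wooden sleeve, 22 mm in diameter (26 at its outer rim), 44 long, standing out of the disc along the vise's -y, 55 mm off the wheel's axis, spinning freely on its pin. This point: on its axis, 24 mm out from the disc. At the bottom of the turn an upright gripper would strike the disc: lean it away from the vise about 30 degrees (fingers down and to the vise's +y).
- offcut: Small terracotta offcut, 30 x 45 x 22 mm, lying on the bed at the end far from the robot, outside the jaws. Leave it.
- nippers: Tile nippers with red handles, 200 mm long, lying on the bench. Leave them.
- knife: Spatula lying on the bench on the handwheel's side. Leave it.
- brush: Brush lying on the bench. Leave it.
- jar: Closed jar, 72 mm in diameter, 100 mm high. Leave it.
- cup: White mug, 80 mm in diameter, 90 mm high. Leave it.
- hammer: Hammer lying on the bench. Leave it.
Mind the look-alikes: they are no part of the job. What is shaped like the bar but turquoise is not meant.

How it is judged:
By the outcome, as a careful person would: the job done as asked, in the order asked, and still so for the second after the job is handed in, with the robot touching nothing.
It also fails if it takes over 69 s, if anything falls off the work surface, if the arm or the gripper's body presses on something with over 40 N, if the wrist force passes 120 N, or if a joint passes its speed limit or range.

## Working session

There is one attempt and no reset: what is moved stays moved. The work goes in short steps, Python scripts to look and compute and a tool call to move; the robot and the scene stay as the last step left them, time stands still between calls to the robot, and variables do not carry over. Pictures are saved under pics/ and viewed, about 8 in all and at most 12, crops included, and the job is handed in when it is done.

Besides the shell and the picture viewer there is one more tool, called after "Request:" by a JSON object that holds its "api" and its "payload". move_arm: Moves the arm, as the interface text tells. Its arguments: {"type":"object","properties":{"deltas":{"type":"array","items":{"type":"object","properties":{"xyz":{"type":"array","items":{"type":"number"}},"turn":{"type":"number"}}}},"hand":{"type":"number"},"squeeze":{"type":"number"}},"required":["deltas"]}

```bash
mkdir -p pics; python3 - <<'E'
from station import manip
import cv2,numpy as np
s=manip.sense()
for k in s: print(k,np.round(s[k],3).tolist())
for n in ("scene","top"):
    f=manip.grab_frame(n); cv2.imwrite(f"pics/{n}0.png",f["pixels"][:,:,::-1]); print(n,f["K"].tolist(),np.round(f["camera_from_world"],4).tolist())
E
```

```text
time_s 0.0
qpos [58.193, 16.688, -8.831, 64.557, 0.0, 82.018]
joint_vel [-0.015, -0.036, -0.092, 0.019, -0.035, -0.037]
tau [-0.004, -53.715, 33.136, 0.016, -0.001, 0.0]
tool_pos [0.212, 0.48, 0.239]
tcp_rot [[-0.915, 0.404, -0.001], [0.404, 0.915, -0.001], [0.0, -0.001, -1.0]]
wrist_force [-0.13, 0.444, -0.228]
torque [-0.004, 0.012, 0.018]
opening 1.002
scene [[380.6335133360943, 0.0, 318.4212223702096], [0.0, 380.6335133360943, 203.41016726392795], [0.0, 0.0, 1.0]] [[-0.5558, 0.8311, -0.019, 0.3202], [0.602, 0.3866, -0.6987, -0.2478], [-0.5733, -0.3997, -0.7152, 1.4054], [0.0, 0.0, 0.0, 1.0]]
top [[417.9828723838832, 0.0, 319.7616799383861], [0.0, 417.9828723838832, 199.67694522624734], [0.0, 0.0, 1.0]] [[-0.0197, -0.9998, 0.0042, 0.0084], [-0.9949, 0.0192, -0.0986, 0.5455], [0.0985, -0.0061, -0.9951, 1.2014], [0.0, 0.0, 0.0, 1.0]]
```

View pics/scene0.png

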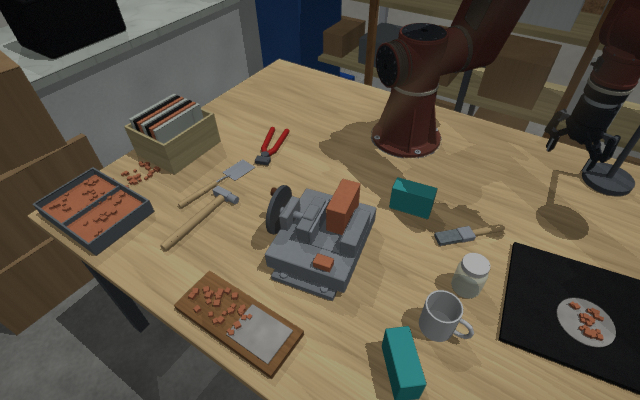

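View pics/top0.png

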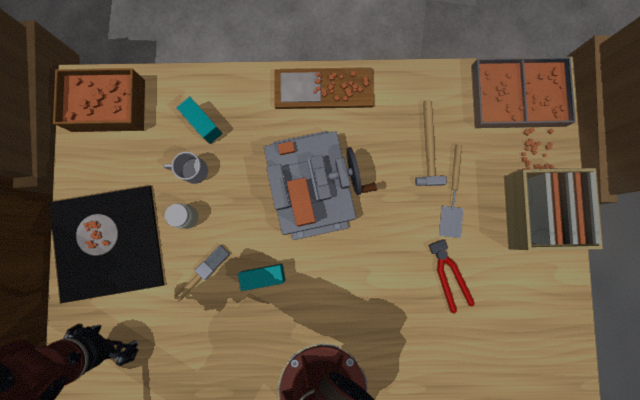

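```bash
cat > h.py <<'E'
import cv2,numpy as np
from station import manip
def ray(f,uv):
    K,T=f["K"],f["camera_from_world"]; R,t=T[:3,:3],T[:3,3]
    d=R.T@np.linalg.solve(K,[uv[0],uv[1],1.]); return -R.T@t,d
def plane(f,uv,z):
    c,d=ray(f,uv); return c+d*(z-c[2])/d[2]
def proj(f,p):
    T=f["camera_from_world"]; q=T[:3,:3]@np.asarray(p,float)+T[:3,3]; q=f["K"]@q; return q[:2]/q[2]
def tri(f1,u1,f2,u2):
    c1,d1=ray(f1,u1); c2,d2=ray(f2,u2)
    s=np.linalg.lstsq(np.c_[d1,-d2],c2-c1,rcond=None)[0]
    a,b=c1+s[0]*d1,c2+s[1]*d2; return (a+b)/2,np.linalg.norm(a-b)
def crop(f,x0,y0,x1,y1,k,name):
    cv2.imwrite(name,cv2.resize(f["pixels"][y0:y1,x0:x1,::-1],None,fx=k,fy=k,interpolation=cv2.INTER_CUBIC))
E
python3 - <<'E'
from h import *
t=manip.grab_frame("top"); s=manip.grab_frame("scene")
a=t["pixels"][115:250,250:390,::-1]; b=s["pixels"][165:305,250:390,::-1]
cv2.imwrite("pics/c1.png",np.vstack([np.hstack([cv2.resize(a,(400,386),interpolation=2),cv2.resize(b,(400,386),interpolation=2)])]))
hsv=cv2.cvtColor(t["pixels"],cv2.COLOR_RGB2HSV)
m=cv2.inRange(hsv,(0,110,60),(14,255,255)); m[:115]=0;m[250:]=0;m[:,:260]=0;m[:,385:]=0
for c in cv2.findContours(m,0,2)[0]:
    if cv2.contourArea(c)>20: print(cv2.contourArea(c),cv2.minAreaRect(c),np.round([plane(t,p,.16)[:2] for p in cv2.boxPoints(cv2.minAreaRect(c))],3).tolist())
E
```

```text
61.0 ((369.3243408203125, 187.44593811035156), (7.233555793762207, 13.31631851196289), 80.53767395019531) [[0.569, -0.114], [0.574, -0.148], [0.555, -0.151], [0.55, -0.116]]
845.5 ((300.6588134765625, 201.46470642089844), (46.09772491455078, 19.95760154724121), 77.47119140625) [[0.583, 0.087], [0.594, 0.035], [0.475, 0.011], [0.464, 0.062]]
145.0 ((286.01177978515625, 147.55294799804688), (10.84652328491211, 15.61899471282959), 77.47119140625) [[0.683, 0.109], [0.691, 0.068], [0.663, 0.062], [0.654, 0.103]]
```

View pics/c1.png

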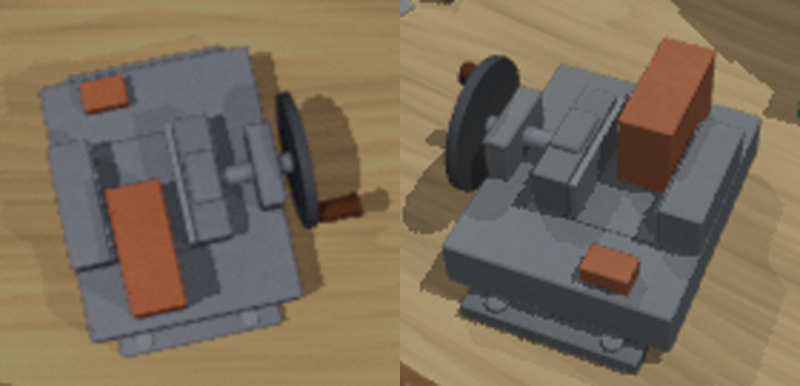

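```bash
python3 - <<'E'
from h import *
t=manip.grab_frame("top"); s=manip.grab_frame("scene")
P=lambda x,y,z:plane(t,(250+x/2.857,115+y/2.859),z)[:2]
Q=lambda x,y,z:plane(s,(250+x/2.857-400/2.857,165+y/2.757),z)[:2]
W=np.array([P(247,48,.075),P(300,297,.075),P(92,340,.075),P(40,92,.075),P(47,143,.125),P(78,268,.125)])
V=np.array([[130,-85],[-130,-85],[-130,130],[130,130],[60,130],[-60,130]])/1000
def fit(W,V):
    a=V-V.mean(0);b=W-W.mean(0); th=np.arctan2((a[:,0]*b[:,1]-a[:,1]*b[:,0]).sum(),(a*b).sum())
    R=np.array([[np.cos(th),-np.sin(th)],[np.sin(th),np.cos(th)]]); o=W.mean(0)-R@V.mean(0)
    print("yaw",np.degrees(th),"o",o,"res mm",np.round(1000*(W-(V@R.T+o)),1).tolist()); return R,o
R,o=fit(W,V)
# scene check: bed corners +x+y? in crop (760,118)=-x+y ; (445,245)=+x-y ; (665,350)=+x+y
W2=np.array([Q(445,245,.075),Q(667,328,.075),Q(760,118,.075)]); fit(W2,np.array([[130,-85],[130,130],[-130,130]])/1000)
vis=lambda w:R.T@(np.array(w)[:2]-o)*1000
for p in [(160,180),(107,190),(134,315),(186,304)]: print("bar top",vis(P(*p,.16)))
print("jaw back/front top", vis(P(172,127,.125)),vis(P(193,243,.125)))
g,e=tri(t,(369.3,187.4),s,(250+(467-400)/2.857,165+73/2.757)); print("grip",g,e,vis(g))
for x,y in((81,82),(127,76)): print("off",vis(P(x,y,.097)))
np.savez("v.npz",R=R,o=o)
E
```

```text
yaw 10.828772546644723 o [0.59568262 0.00283609] res mm [[-3.7, 2.5], [0.7, 5.1], [2.9, -1.0], [-4.4, -0.6], [3.3, -0.1], [1.2, -6.0]]
yaw 10.660150682266655 o [0.59958028 0.00780317] res mm [[-5.1, 3.9], [3.6, -0.6], [1.5, -3.3]]
bar top [ 0.71146561 31.23586098]
bar top [ 1.689982   80.85038635]
bar top [-115.91948459   79.72685059]
bar top [-115.92662572   31.32240778]
jaw back/front top [53.77653504  9.49485824] [-59.22046571  12.860374  ]
grip [ 0.57242723 -0.14376896  0.105743  ] 0.011285520000467727 [ -50.38463856 -139.62536805]
off [121.59956623  87.1445064 ]
off [118.16432675  41.73234632]
```

Candidates: terracotta bar (300,201); turquoise blocks (262,277) and (199,119); offcut (286,148); terracotta tiles in the rack (560,205). The bar on the vise at (300,201) is the one meant, and the crop confirms it: it sticks out about 57 mm at the robot's end. The crank grip is at (369,187), on the vise's -x side (wheel ≈ 4.7 rad).

Request:
{"api": "move_arm", "payload": {"deltas": [{"xyz": [0.317,-0.433,0.03],"turn": 0.61},{"xyz": [0.317,-0.433,0.03],"turn": 0.61},{"xyz": [0.317,-0.433,0.03],"turn": 0.61},{"xyz": [0.317,-0.433,0.03],"turn": 0.61},{"xyz": [0.317,-0.433,0.03],"turn": 0.61},{"xyz": [0.317,-0.433,0.03],"turn": 0.61},{"xyz": [0.317,-0.433,0.03],"turn": 0.61},{"xyz": [0.317,-0.433,0.03],"turn": 0.61}], "hand": 0, "squeeze": 30}}

```text
time_s: 0.97
tool_pos: [0.3948, 0.2309, 0.2568]
tcp_rot: [[-0.981, -0.194, 0.0], [-0.194, 0.981, 0.0], [-0.0, 0.0, -1.0]]
wrist_force: [1.3, 1.6, -0.9]
opening: 1.001
```

Request:
{"api": "move_arm", "payload": {"deltas": [{"xyz": [0.134,-0.184,0.003],"turn": -0.007},{"xyz": [0.134,-0.184,0.003],"turn": -0.007},{"xyz": [0.134,-0.184,0.003],"turn": -0.007},{"xyz": [0.134,-0.184,0.003],"turn": -0.007},{"xyz": [0.134,-0.184,0.003],"turn": -0.007},{"xyz": [0.134,-0.184,0.003],"turn": -0.007},{"xyz": [0.134,-0.184,0.003],"turn": -0.007},{"xyz": [0.134,-0.184,0.003],"turn": -0.007}]}}

```text
time_s: 1.63
tool_pos: [0.5283, 0.0476, 0.2591]
tcp_rot: [[-0.983, -0.184, -0.001], [-0.184, 0.983, 0.0], [0.001, 0.0, -1.0]]
wrist_force: [0.1, 0.0, -1.0]
opening: 1.0
```

```bash
python3 - <<'E'
from h import *
s=manip.sense(); print(s["tool_pos"],s["tcp_rot"])
f=manip.grab_frame("wrist"); cv2.imwrite("pics/w1.png",f["pixels"][:,:,::-1]); print(f["K"],f["camera_from_world"])
T=f["camera_from_world"]; c=-T[:3,:3].T@T[:3,3]; print("cam in tool",s["tcp_rot"].T@(c-s["tool_pos"]), "axes in tool", (T[:3,:3]@s["tcp_rot"]).round(2))
E
```

```text
[0.5282969  0.04764598 0.25908692] [[-9.82949577e-01 -1.83873490e-01 -8.17351486e-04]
 [-1.83873714e-01  9.82949854e-01  2.06755239e-04]
 [ 7.65398715e-04  3.53519428e-04 -9.99999645e-01]]
[[309.70691629   0.         321.11580172]
 [  0.         309.70691629 198.88049585]
 [  0.           0.           1.        ]] [[-0.18469218  0.98279527  0.00150413  0.05036383]
 [ 0.94337759  0.17685508  0.2806439  -0.54785897]
 [ 0.27554949  0.0532517  -0.95981078  0.24916512]
 [ 0.          0.          0.          1.        ]]
cam in tool [ 0.07219548 -0.00022141 -0.13368685] axes in tool [[ 0.    1.   -0.  ]
 [-0.96  0.   -0.28]
 [-0.28  0.    0.96]]
```

View pics/w1.png

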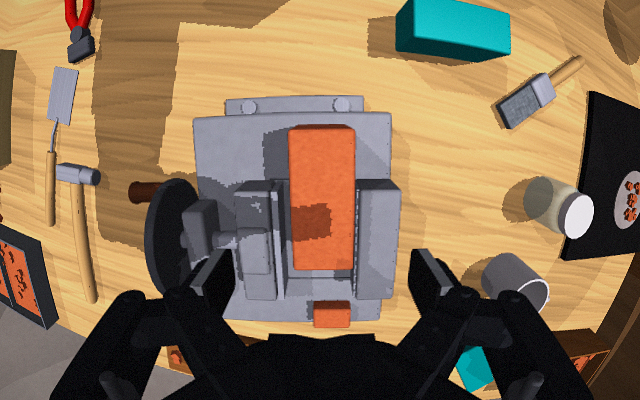

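```bash
python3 - <<'E'
from h import *
f=manip.grab_frame("wrist"); np.savez("w1.npz",**f); crop(f,120,100,420,330,2.6,"pics/w1c.png")
E
```

```text
(no output)
```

View pics/w1c.png

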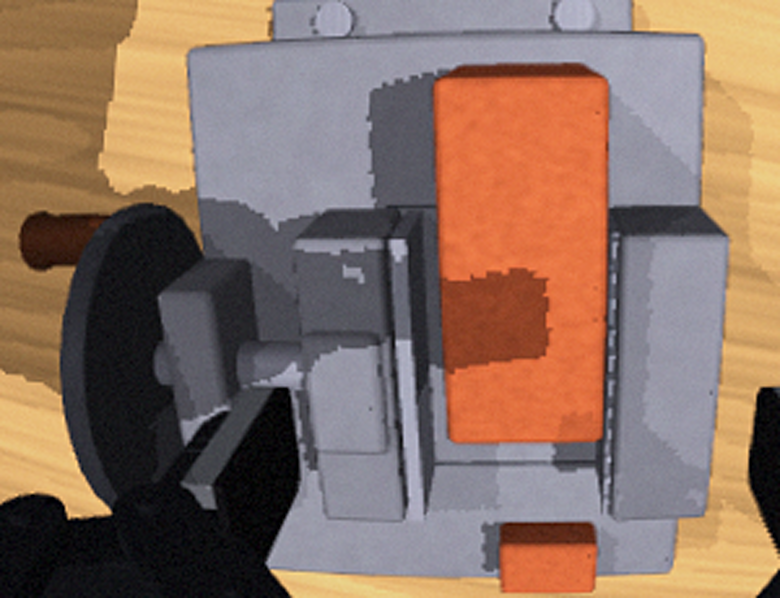

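```bash
cat >> h.py <<'E'
def wray(f,uv):
    K,T=f["K"],f["camera_from_world"]; R,t=T[:3,:3],T[:3,3]
    a=cv2.fisheye.undistortPoints(np.array([[uv]],float),K,np.zeros(4))[0,0]
    return -R.T@t,R.T@np.array([a[0],a[1],1.])
def wpl(f,uv,z):
    c,d=wray(f,uv); return c+d*(z-c[2])/d[2]
def fit(W,V):
    a=V-V.mean(0);b=W-W.mean(0); th=np.arctan2((a[:,0]*b[:,1]-a[:,1]*b[:,0]).sum(),(a*b).sum())
    R=np.array([[np.cos(th),-np.sin(th)],[np.sin(th),np.cos(th)]]); o=W.mean(0)-R@V.mean(0)
    print("yaw",np.degrees(th),"o",o,"res mm",np.round(1000*(W-(V@R.T+o))@R,1).tolist()); return R,o
E
python3 - <<'E'
from h import *
f=dict(np.load("w1.npz")); C=lambda x,y,z:wpl(f,(120+x/2.6,100+y/2.6),z)
W=np.array([C(622,237,.125),C(727,237,.125),C(612,521,.125),C(706,516,.125),C(188,48,.075),C(704,36,.075)])[:,:2]
V=np.array([[-60,90],[-60,130],[60,90],[60,130],[-130,-85],[-130,130]])/1000
R,o=fit(W,V); np.savez("v.npz",R=R,o=o)
vis=lambda w:(R.T@(w[:2]-o)*1000).round(1)
for n,p in dict(b1=(435,82,.16),b2=(609,80,.16),b3=(603,440,.16),b4=(452,443,.16),scr=(430,463,.075),scr2=(598,465,.075),scrnear=(400,205,.075),j1=(400,240,.125),j2=(415,520,.125),off=(500,590,.097),off2=(596,592,.097),rim=(38,240,.1)).items(): w=C(*p); print(n,w.round(4),vis(w))
E
```

```text
yaw 11.250833293311771 o [0.59618481 0.00529525] res mm [[0.7, 0.3], [0.9, -2.2], [-1.7, 0.7], [-2.1, -0.7], [0.8, 3.3], [1.5, -1.5]]
b1 [0.4768 0.0132 0.16  ] [-115.6   31.1]
b2 [0.4668 0.0625 0.16  ] [-115.7   81.3]
b3 [0.5807 0.0857 0.16  ] [ 0.5 81.9]
b4 [0.591  0.0369 0.16  ] [ 1.1 32. ]
scr [0.6525 0.0292 0.075 ] [59.9 12.5]
scr2 [0.6392 0.1049 0.075 ] [61.6 89.3]
scrnear [ 0.5358 -0.0006  0.075 ] [-60.4   6. ]
j1 [0.5357 0.0069 0.125 ] [-59.   13.3]
j2 [0.65   0.0278 0.125 ] [57.2 11.6]
off [0.7027 0.0711 0.097 ] [117.4  43.8]
off2 [0.6962 0.1156 0.097 ] [119.6  88.7]
rim [ 0.5721 -0.1546  0.1   ] [ -54.8 -152.1]
```

Request:
{"api": "move_arm", "payload": {"deltas": [{"xyz": [0.001,0.002,-0.04],"turn": 0.003},{"xyz": [0.001,0.002,-0.08],"turn": 0.003},{"xyz": [0.001,0.002,-0.11],"turn": 0.003},{"xyz": [0.001,0.002,-0.118],"turn": 0.003},{"xyz": [0.001,0.002,-0.118],"turn": 0.003}]}}

```text
time_s: 2.15
tool_pos: [0.527, 0.0517, 0.14]
tcp_rot: [[-0.982, -0.191, -0.004], [-0.191, 0.982, 0.0], [0.004, 0.001, -1.0]]
wrist_force: [0.2, 1.3, 0.7]
opening: 1.001
```

Request:
{"api": "move_arm", "payload": {"deltas": [{"xyz": [0,0,0]},{"xyz": [0,0,0]},{"xyz": [0,0,0]},{"xyz": [0,0,0]},{"xyz": [0,0,0]},{"xyz": [0,0,0]},{"xyz": [0,0,0]},{"xyz": [0,0,0]}], "hand": 255, "squeeze": 25}}

```text
validation failed for argument at $.de...
```

Request:
{"api": "move_arm", "payload": {"deltas": [{"xyz": [0,0,0],"turn": 0},{"xyz": [0,0,0],"turn": 0},{"xyz": [0,0,0],"turn": 0},{"xyz": [0,0,0],"turn": 0},{"xyz": [0,0,0],"turn": 0},{"xyz": [0,0,0],"turn": 0},{"xyz": [0,0,0],"turn": 0},{"xyz": [0,0,0],"turn": 0}], "hand": 255, "squeeze": 25}}

```text
time_s: 2.82
tool_pos: [0.5306, 0.0504, 0.1437]
tcp_rot: [[-0.982, -0.189, 0.004], [-0.189, 0.982, -0.001], [-0.004, -0.001, -1.0]]
wrist_force: [-0.6, -0.9, 5.1]
opening: 0.601
```

Request:
{"api": "move_arm", "payload": {"deltas": [{"xyz": [0.008,0.002,0],"turn": 0},{"xyz": [0.016,0.005,0],"turn": 0},{"xyz": [0.024,0.007,0],"turn": 0},{"xyz": [0.032,0.009,0],"turn": 0},{"xyz": [0.04,0.012,0],"turn": 0},{"xyz": [0.048,0.014,0],"turn": 0},{"xyz": [0.053,0.016,0],"turn": 0},{"xyz": [0.055,0.017,0],"turn": 0}]}}

```text
time_s: 3.48
tool_pos: [0.5839, 0.0671, 0.1436]
tcp_rot: [[-0.982, -0.189, -0.0], [-0.189, 0.982, -0.001], [0.0, -0.001, -1.0]]
wrist_force: [-10.9, -6.1, 13.9]
opening: 0.606
```

Request:
{"api": "move_arm", "payload": {"deltas": [{"xyz": [0,0,0],"turn": 0},{"xyz": [0,0,0],"turn": 0},{"xyz": [0,0,0],"turn": 0}]}}

```text
time_s: 3.73
tool_pos: [0.584, 0.0671, 0.1435]
tcp_rot: [[-0.982, -0.189, 0.001], [-0.189, 0.982, -0.001], [-0.001, -0.001, -1.0]]
wrist_force: [-6.1, -2.8, 7.1]
opening: 0.605
```

Request:
{"api": "move_arm", "payload": {"deltas": [{"xyz": [0,0,0],"turn": 0},{"xyz": [0,0,0],"turn": 0},{"xyz": [0,0,0],"turn": 0},{"xyz": [0,0,0],"turn": 0},{"xyz": [0,0,0],"turn": 0}], "hand": 0}}

```text
time_s: 4.15
tool_pos: [0.5843, 0.0677, 0.1417]
tcp_rot: [[-0.982, -0.189, 0.0], [-0.189, 0.982, 0.0], [-0.0, -0.0, -1.0]]
wrist_force: [-0.5, 0.1, -0.2]
opening: 1.0
```

Request:
{"api": "move_arm", "payload": {"deltas": [{"xyz": [0,0,0.02],"turn": 0},{"xyz": [0,0,0.06],"turn": 0},{"xyz": [-0.03,0,0.1],"turn": 0},{"xyz": [-0.06,0,0.13],"turn": 0},{"xyz": [-0.06,0,0.13],"turn": 0},{"xyz": [-0.06,0,0.13],"turn": 0}]}}

```text
time_s: 4.65
tool_pos: [0.5241, 0.0678, 0.2743]
tcp_rot: [[-0.982, -0.189, 0.004], [-0.189, 0.982, -0.0], [-0.004, -0.001, -1.0]]
wrist_force: [1.1, -0.3, -0.2]
opening: 1.0
```

```bash
python3 - <<'E'
from h import *
f=manip.grab_frame("wrist"); np.savez("w2.npz",**f); crop(f,120,100,420,330,2.6,"pics/w2c.png"); print(manip.sense()["tool_pos"])
E
```

```text
[0.52449679 0.06768688 0.27244044]
```

View pics/w2c.png

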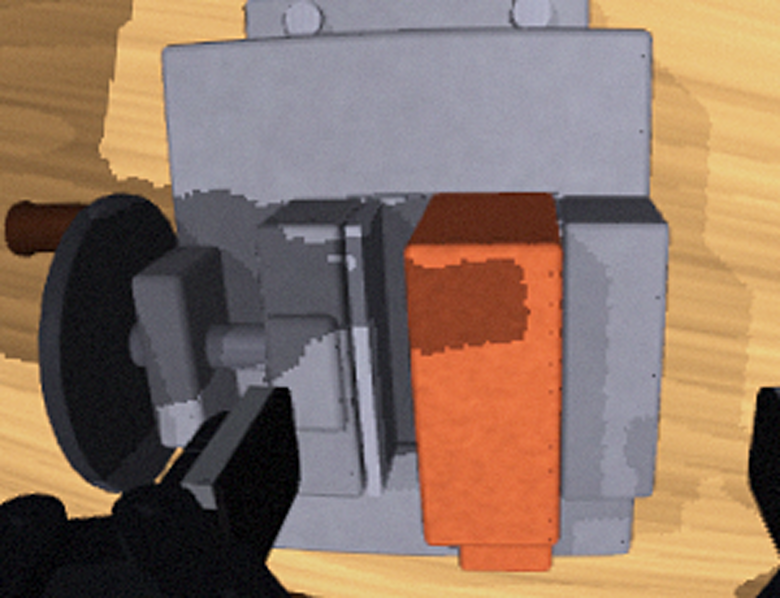

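```bash
python3 - <<'E'
from h import *
f=dict(np.load("w2.npz")); C=lambda x,y,z:wpl(f,(120+x/2.6,100+y/2.6),z)
W=np.array([C(566,224,.125),C(667,225,.125),C(562,495,.125),C(652,497,.125),C(163,46,.075),C(652,30,.075)])[:,:2]
V=np.array([[-60,90],[-60,130],[60,90],[60,130],[-130,-85],[-130,130]])/1000
R,o=fit(W,V)
vis=lambda w:(R.T@(w[:2]-o)*1000).round(1)
for n,p in dict(b1=(406,243,.16),b2=(561,243,.16),b3=(556,547,.16),b4=(428,545,.16),bb1=(432,194,.075),bb2=(556,194,.075),scrjaw=(563,197,.075),jawbot=(655,198,.075),scr=(400,197,.075),mj=(265,203,.075),mjt=(262,224,.125)).items(): w=C(*p); print(n,vis(w))
px=f["pixels"].astype(int)
for u in (277,290,305,320,330,340,350,360): print(u,[px[v,u].tolist() for v in range(172,180)])
E
```

```text
yaw 11.232543260106699 o [0.59564241 0.00545534] res mm [[0.9, 0.7], [1.4, -2.1], [-3.4, 0.8], [-1.3, -1.3], [1.3, 3.3], [1.1, -1.5]]
b1 [-62.   37.5]
b2 [-61.7  87.3]
b3 [57.4 87.1]
b4 [56.8 38.5]
bb1 [-59.8  36.6]
bb2 [-59.5  89.1]
scrjaw [-58.2  92.1]
jawbot [-57.7 131.5]
scr [-58.7  22.8]
mj [-57.  -37.8]
mjt [-60.1 -22.7]
277 [[154, 154, 169], [150, 148, 165], [99, 99, 111], [96, 92, 109], [94, 91, 104], [86, 86, 97], [88, 88, 97], [84, 85, 93]]
290 [[160, 159, 174], [146, 145, 164], [102, 61, 50], [85, 37, 25], [83, 33, 18], [89, 39, 21], [92, 44, 23], [93, 38, 23]]
305 [[162, 160, 177], [151, 146, 161], [101, 60, 45], [92, 43, 22], [88, 39, 23], [94, 42, 24], [96, 44, 30], [93, 40, 25]]
320 [[156, 156, 172], [142, 141, 157], [90, 34, 16], [91, 40, 25], [96, 44, 27], [94, 42, 26], [95, 42, 23], [95, 44, 27]]
330 [[163, 164, 181], [149, 147, 161], [106, 60, 46], [92, 38, 18], [94, 41, 21], [92, 44, 25], [93, 38, 24], [94, 42, 27]]
340 [[158, 160, 174], [161, 161, 175], [159, 158, 175], [88, 87, 97], [63, 59, 67], [53, 50, 60], [48, 48, 57], [55, 57, 62]]
350 [[158, 160, 174], [157, 161, 174], [161, 163, 177], [90, 89, 99], [60, 58, 67], [55, 56, 60], [56, 58, 64], [55, 58, 61]]
360 [[162, 165, 177], [158, 158, 174], [163, 162, 181], [100, 97, 108], [63, 61, 66], [53, 53, 57], [58, 57, 63], [57, 58, 66]]
```

Request:
{"api": "move_arm", "payload": {"deltas": [{"xyz": [0.03,0,-0.03],"turn": 0},{"xyz": [0.06,0,-0.06],"turn": 0},{"xyz": [0.06,0,-0.095],"turn": 0},{"xyz": [0.06,0,-0.12],"turn": 0},{"xyz": [0.06,0,-0.13],"turn": 0},{"xyz": [0.06,0,-0.13],"turn": 0}]}}

```text
time_s: 5.2
tool_pos: [0.582, 0.0676, 0.1375]
tcp_rot: [[-0.982, -0.189, -0.007], [-0.189, 0.982, 0.0], [0.007, 0.001, -1.0]]
wrist_force: [-0.6, -0.0, 0.5]
opening: 1.002
```

Request:
{"api": "move_arm", "payload": {"deltas": [{"xyz": [0,0,0],"turn": 0},{"xyz": [0,0,0],"turn": 0},{"xyz": [0,0,0],"turn": 0},{"xyz": [0,0,0],"turn": 0},{"xyz": [0,0,0],"turn": 0},{"xyz": [0,0,0],"turn": 0},{"xyz": [0,0,0],"turn": 0},{"xyz": [0,0,0],"turn": 0}], "hand": 255, "squeeze": 25}}

```text
time_s: 5.87
tool_pos: [0.5854, 0.0674, 0.1434]
tcp_rot: [[-0.982, -0.189, 0.004], [-0.189, 0.982, -0.0], [-0.003, -0.001, -1.0]]
wrist_force: [0.1, -2.1, 7.2]
opening: 0.6
```

Request:
{"api": "move_arm", "payload": {"deltas": [{"xyz": [0.0015,0.0003,0],"turn": 0},{"xyz": [0.0025,0.0005,0],"turn": 0},{"xyz": [0.0025,0.0005,0],"turn": 0},{"xyz": [0.0025,0.0005,0],"turn": 0}]}}

```text
time_s: 6.2
tool_pos: [0.5856, 0.0674, 0.1434]
tcp_rot: [[-0.982, -0.189, -0.001], [-0.189, 0.982, -0.001], [0.001, -0.001, -1.0]]
wrist_force: [-10.6, -5.1, 16.2]
opening: 0.601
```

Request:
{"api": "move_arm", "payload": {"deltas": [{"xyz": [0.001,0.0002,0],"turn": 0},{"xyz": [0.0015,0.0003,0],"turn": 0},{"xyz": [0.0015,0.0003,0],"turn": 0},{"xyz": [0.0015,0.0003,0],"turn": 0}]}}

```text
time_s: 6.53
tool_pos: [0.5862, 0.0675, 0.1434]
tcp_rot: [[-0.982, -0.189, -0.002], [-0.189, 0.982, -0.002], [0.002, -0.001, -1.0]]
wrist_force: [-13.0, -6.3, 19.7]
opening: 0.603
```

Request:
{"api": "move_arm", "payload": {"deltas": [{"xyz": [0.001,0.0002,0.0],"turn": 0},{"xyz": [0.001,0.0002,0.0],"turn": 0},{"xyz": [0.001,0.0002,0.0],"turn": 0}]}}

```text
time_s: 6.78
tool_pos: [0.5874, 0.0679, 0.1433]
tcp_rot: [[-0.982, -0.189, -0.002], [-0.189, 0.982, -0.001], [0.002, -0.001, -1.0]]
wrist_force: [-12.9, -5.6, 17.3]
opening: 0.603
```

Request:
{"api": "move_arm", "payload": {"deltas": [{"xyz": [0,0,0],"turn": 0},{"xyz": [0,0,0],"turn": 0},{"xyz": [0,0,0],"turn": 0},{"xyz": [0,0,0],"turn": 0},{"xyz": [0,0,0],"turn": 0}], "hand": 0}}

```text
time_s: 7.2
tool_pos: [0.5892, 0.0687, 0.1415]
tcp_rot: [[-0.982, -0.189, 0.0], [-0.189, 0.982, 0.0], [-0.0, 0.0, -1.0]]
wrist_force: [-0.1, 0.7, -1.3]
opening: 0.997
```

Request:
{"api": "move_arm", "payload": {"deltas": [{"xyz": [0,0,0.02],"turn": 0},{"xyz": [0,0,0.06],"turn": 0},{"xyz": [-0.03,0,0.1],"turn": 0},{"xyz": [-0.06,0,0.13],"turn": 0},{"xyz": [-0.065,0,0.13],"turn": 0},{"xyz": [-0.065,0,0.13],"turn": 0}]}}

```text
time_s: 7.7
tool_pos: [0.5234, 0.0688, 0.2743]
tcp_rot: [[-0.982, -0.189, 0.004], [-0.189, 0.982, -0.0], [-0.004, -0.001, -1.0]]
wrist_force: [0.8, -0.3, -0.2]
opening: 1.001
```

```bash
python3 - <<'E'
from h import *
f=manip.grab_frame("wrist"); np.savez("w3.npz",**f); print(manip.sense()["tool_pos"])
px=f["pixels"].astype(int)
print(px[168:182:1,[290,305,320,325,338,350,360],0])
m=cv2.inRange(cv2.cvtColor(f["pixels"],cv2.COLOR_RGB2HSV),(0,110,60),(14,255,255)); m[:,:265]=0;m[:,350:]=0;m[:160]=0
# top face corner by approx of bar
vert=[(u,*np.where(m[:,u]>0)[0][[0,-1]]) for u in (290,300,310,320)]; print(vert)
crop(f,240,150,400,330,3.3,"pics/w3c.png")
E
```

```text
[0.52417209 0.06873097 0.27248572]
[[154 156 158 154 163 160 157]
 [155 154 156 162 162 162 159]
 [153 157 155 159 161 162 158]
 [155 156 155 160 160 162 159]
 [156 157 159 160 157 160 155]
 [154 154 152 155 159 159 158]
 [119 119 133 136 159 164 156]
 [ 85  88  86  90 141 111 118]
 [ 84  89  90  89  77  74  76]
 [ 90  88  93  93  47  52  53]
 [ 88  92  91  97  54  55  54]
 [ 89  95  95  91  54  55  58]
 [ 91  91  94  94  53  53  60]
 [ 95  96  93  97  56  60  58]]
[(290, np.int64(177), np.int64(311)), (300, np.int64(176), np.int64(319)), (310, np.int64(176), np.int64(319)), (320, np.int64(176), np.int64(319))]
```

View pics/w3c.png

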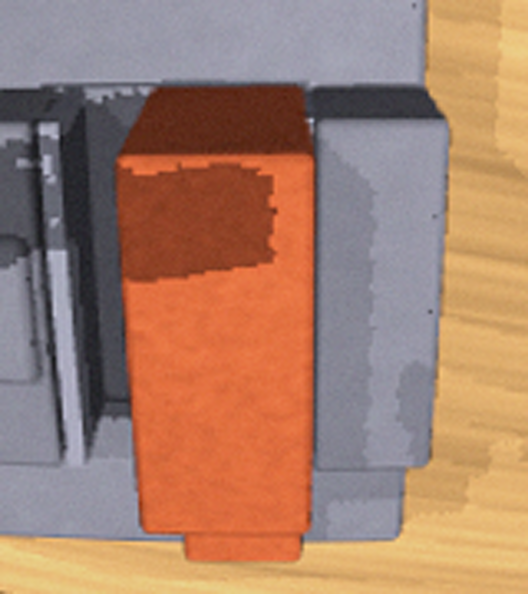

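```bash
python3 - <<'E'
from h import *
v=np.load("v.npz");R,o=v["R"],v["o"]; vis=lambda w:(R.T@(w[:2]-o)*1000)
for n in "23":
    f=dict(np.load(f"w{n}.npz")); g=f["pixels"][...,2].astype(float)+f["pixels"][...,1]; r=f["pixels"].astype(float).sum(2)
    def edge(img,u,a,b):
        c=img[a:b,u-2:u+3].mean(1); d=np.abs(np.diff(c)); k=d.argmax(); k0=max(k-1,0); w=d[k0:k+2]; return a+.5+(np.arange(k0,k0+len(w))*w).sum()/w.sum()
    for name,u,a,b,z in (("bar top near",300,188,205,.16),("bar top near",325,188,205,.16),("bar bot near",305,170,181,.075),("bar bot near",322,170,181,.075),("jaw bot near",350,170,181,.075),("jaw bot near",360,170,181,.075),("jaw top near",350,182,192,.125),("bar top far",295,305,316,.16),("jaw top far",350,286,298,.125),("jaw top far",360,286,298,.125)):
        e=edge(r,u,a,b); print(n,name,u,round(e,2),vis(wpl(f,(u,e),z)).round(1))
E
```

```text
2 bar top near 300 193.64 [-62.2  57.8]
2 bar top near 325 193.64 [-62.1  78.6]
2 bar bot near 305 173.53 [-61.3  57.7]
2 bar bot near 322 173.46 [-61.3  76.4]
2 jaw bot near 350 174.79 [-59.7 107.2]
2 jaw bot near 360 174.77 [-59.7 118.3]
2 jaw top near 350 185.45 [-60.2 102.7]
2 bar top far 295 310.47 [57.1 49.1]
2 jaw top far 350 292.33 [ 59.  106.2]
2 jaw top far 360 290.37 [ 56.8 117. ]
3 bar top near 300 196.52 [-60.1  59. ]
3 bar top near 325 196.27 [-60.3  79.8]
3 bar bot near 305 173.87 [-61.4  58.9]
3 bar bot near 322 174.54 [-60.6  77.6]
3 jaw bot near 350 174.91 [-60.1 108.4]
3 jaw bot near 360 174.94 [-60.1 119.5]
3 jaw top near 350 185.76 [-60.4 103.8]
3 bar top far 295 310.8 [57.  50.2]
3 jaw top far 350 292.18 [ 58.3 107.4]
3 jaw top far 360 290.55 [ 56.4 118.2]
```

Request:
{"api": "move_arm", "payload": {"deltas": [{"xyz": [0.047,-0.223,0.0],"turn": 1.571},{"xyz": [0.047,-0.223,0.0],"turn": 1.571},{"xyz": [0.047,-0.223,0.0],"turn": 1.571},{"xyz": [0.047,-0.223,0.0],"turn": 1.571},{"xyz": [0.047,-0.223,0.0],"turn": 1.571},{"xyz": [0.047,-0.223,0.0],"turn": 1.571},{"xyz": [0.047,-0.223,0.0],"turn": 1.571},{"xyz": [0.047,-0.223,0.0],"turn": 1.571}]}}

```text
time_s: 8.42
tool_pos: [0.5715, -0.1569, 0.2686]
tcp_rot: [[-0.406, -0.914, -0.003], [-0.914, 0.406, 0.001], [0.0, 0.003, -1.0]]
wrist_force: [0.1, 1.4, 0.5]
opening: 0.999
```

Request:
{"api": "move_arm", "payload": {"deltas": [{"xyz": [0,0,-0.01],"turn": 0.571},{"xyz": [0,0,-0.02],"turn": 0.571},{"xyz": [0,0,-0.03],"turn": 0.571},{"xyz": [0,0,-0.04],"turn": 0.571},{"xyz": [0,0,-0.04],"turn": 0.571},{"xyz": [0,0,-0.04],"turn": 0.571},{"xyz": [0,0,-0.04],"turn": 0.571}]}}

```text
time_s: 9.0
tool_pos: [0.5712, -0.1545, 0.2299]
tcp_rot: [[0.147, -0.989, -0.002], [-0.989, -0.147, 0.001], [-0.001, 0.002, -1.0]]
wrist_force: [0.7, -0.2, 1.0]
opening: 1.001
```

```bash
python3 - <<'E'
from h import *
f=manip.grab_frame("wrist"); np.savez("w4.npz",**f); s=manip.sense();print(s["tool_pos"],s["tcp_rot"].round(3).tolist(),s["qpos"].round(0))
cv2.imwrite("pics/w4.png",f["pixels"][:,:,::-1])
E
```

```text
[ 0.5713069  -0.15450306  0.2304278 ] [[0.147, -0.989, -0.001], [-0.989, -0.147, 0.0], [-0.001, 0.001, -1.0]] [ -22.   24.    1.   67.    0. -121.]
```

View pics/w4.png

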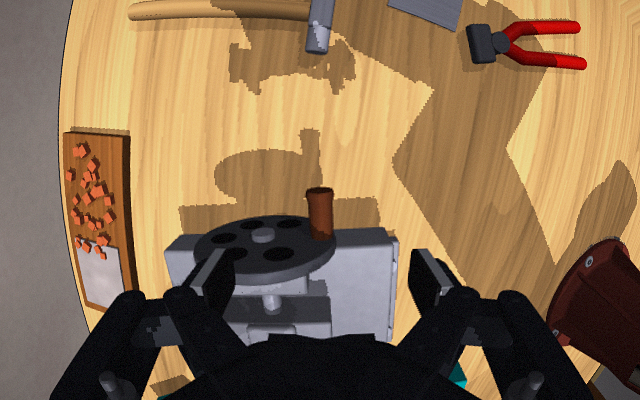

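```bash
python3 - <<'E'
from h import *
f=dict(np.load("w4.npz")); th=np.radians(11.0); R=np.array([[np.cos(th),-np.sin(th)],[np.sin(th),np.cos(th)]]); o=np.array([.596,.0054])
def onplane(uv,y):
    c,d=wray(f,uv); cv=R.T@(c[:2]-o); dv=R.T@d[:2]; s=(y-cv[1])/dv[1]; p=c+s*d; return (1000*np.r_[R.T@(p[:2]-o),p[2]]).round(1),p.round(4)
print("rim end",onplane((320,190.5),-.154)); print("nut",onplane((262.5,235),-.116)); print("grip base",onplane((321,237),-.112))
print("disc left/right",onplane((193.5,243),-.110),onplane((336,240),-.110))
hsv=cv2.cvtColor(f["pixels"],cv2.COLOR_RGB2HSV); m=cv2.inRange(hsv,(0,110,25),(14,255,140)); m[:185]=0;m[245:]=0;m[:,:295]=0;m[:,345:]=0
ys,xs=np.where(m); print(xs.min(),xs.max(),ys.min(),ys.max())
for y in range(188,240,6): q=np.where(m[y])[0]; print(y,q.min() if len(q) else 0,q.max() if len(q) else 0)
E
```

```text
rim end (array([ -54.9, -154. ,  100.3]), array([ 0.5715, -0.1562,  0.1003]))
nut (array([  -0.7, -116. ,  106.1]), array([ 0.6175, -0.1086,  0.1061]))
grip base (array([ -53.9, -112. ,  105.9]), array([ 0.5644, -0.1148,  0.1059]))
disc left/right (array([  68.7, -110. ,  108.5]), array([ 0.6844, -0.0895,  0.1085])) (array([ -67.3, -110. ,  109.5]), array([ 0.5509, -0.1154,  0.1095]))
296 343 186 240
188 309 331
194 306 333
200 307 331
206 309 331
212 309 331
218 309 332
224 311 333
230 311 332
236 312 332
```

Request:
{"api": "move_arm", "payload": {"deltas": [{"xyz": [0,-0.003,-0.03],"turn": 0.044},{"xyz": [0,-0.003,-0.065],"turn": 0.044},{"xyz": [0,-0.003,-0.1],"turn": 0.044},{"xyz": [0,-0.003,-0.125],"turn": 0.044},{"xyz": [0,-0.003,-0.129],"turn": 0.044},{"xyz": [0,-0.003,-0.129],"turn": 0.044},{"xyz": [0,-0.003,-0.129],"turn": 0.044}]}}

```text
time_s: 9.63
tool_pos: [0.572, -0.1577, 0.1038]
tcp_rot: [[0.192, -0.981, 0.001], [-0.981, -0.192, -0.001], [0.001, -0.001, -1.0]]
wrist_force: [0.2, 0.3, 1.0]
opening: 1.002
```

Request:
{"api": "move_arm", "payload": {"deltas": [{"xyz": [0,0,0],"turn": 0},{"xyz": [0,0,0],"turn": 0},{"xyz": [0,0,0],"turn": 0},{"xyz": [0,0,0],"turn": 0},{"xyz": [0,0,0],"turn": 0},{"xyz": [0,0,0],"turn": 0},{"xyz": [0,0,0],"turn": 0},{"xyz": [0,0,0],"turn": 0}], "hand": 255, "squeeze": 60}}

```text
time_s: 10.3
tool_pos: [0.5729, -0.1574, 0.1035]
tcp_rot: [[0.194, -0.981, 0.004], [-0.981, -0.194, -0.0], [0.001, -0.004, -1.0]]
wrist_force: [5.6, 2.0, 2.1]
opening: 0.254
```

Request:
{"api": "move_arm", "payload": {"deltas": [{"xyz": [0.0002,0,0.0048],"turn": 0},{"xyz": [0.0012,0.0002,0.0114],"turn": 0},{"xyz": [0.0032,0.0006,0.0188],"turn": 0},{"xyz": [0.0063,0.0012,0.0258],"turn": 0},{"xyz": [0.0103,0.002,0.0323],"turn": 0},{"xyz": [0.0151,0.0029,0.0382],"turn": 0},{"xyz": [0.0207,0.004,0.0433],"turn": 0},{"xyz": [0.027,0.0052,0.0476],"turn": 0}]}}

```text
time_s: 10.97
tool_pos: [0.5982, -0.1522, 0.1491]
tcp_rot: [[0.193, -0.981, -0.001], [-0.981, -0.193, 0.0], [-0.0, 0.001, -1.0]]
wrist_force: [2.7, -4.3, -15.6]
opening: 0.255
```

Request:
{"api": "move_arm", "payload": {"deltas": [{"xyz": [0.0085,0.0017,0.0016],"turn": 0},{"xyz": [0.0176,0.0034,0.0041],"turn": 0},{"xyz": [0.027,0.0052,0.0049],"turn": 0},{"xyz": [0.0364,0.0071,0.0041],"turn": 0},{"xyz": [0.0454,0.0088,0.0016],"turn": 0},{"xyz": [0.054,0.0105,-0.0025],"turn": 0},{"xyz": [0.0617,0.012,-0.008],"turn": 0},{"xyz": [0.0683,0.0133,-0.0147],"turn": 0}]}}

```text
time_s: 11.63
tool_pos: [0.6681, -0.1384, 0.1372]
tcp_rot: [[0.194, -0.981, 0.004], [-0.981, -0.194, 0.0], [0.001, -0.004, -1.0]]
wrist_force: [-0.3, 2.5, 7.7]
opening: 0.254
```

Request:
{"api": "move_arm", "payload": {"deltas": [{"xyz": [0.0054,0.001,-0.0074],"turn": 0},{"xyz": [0.01,0.0019,-0.0179],"turn": 0},{"xyz": [0.0124,0.0024,-0.0292],"turn": 0},{"xyz": [0.0124,0.0024,-0.0406],"turn": 0},{"xyz": [0.01,0.0019,-0.0519],"turn": 0},{"xyz": [0.0064,0.0012,-0.0607],"turn": 0},{"xyz": [0.0024,0.0005,-0.0672],"turn": 0},{"xyz": [-0.0026,-0.0005,-0.0731],"turn": 0}]}}

```text
time_s: 12.3
tool_pos: [0.6645, -0.1392, 0.0624]
tcp_rot: [[0.194, -0.981, 0.002], [-0.981, -0.194, 0.0], [0.0, -0.002, -1.0]]
wrist_force: [4.4, 3.1, 2.2]
opening: 0.251
```

```bash
python3 - <<'E'
from h import *
s=manip.sense(); print(s["tool_pos"],s["wrist_force"],s["torque"])
f=manip.grab_frame("scene"); crop(f,230,140,390,300,3.7,"pics/s5.png")
E
```

```text
[ 0.66448391 -0.13916066  0.06242268] [4.39762963 3.14100808 2.19256681] [ 0.56209614 -0.83171316  0.09897022]
```

View pics/s5.png

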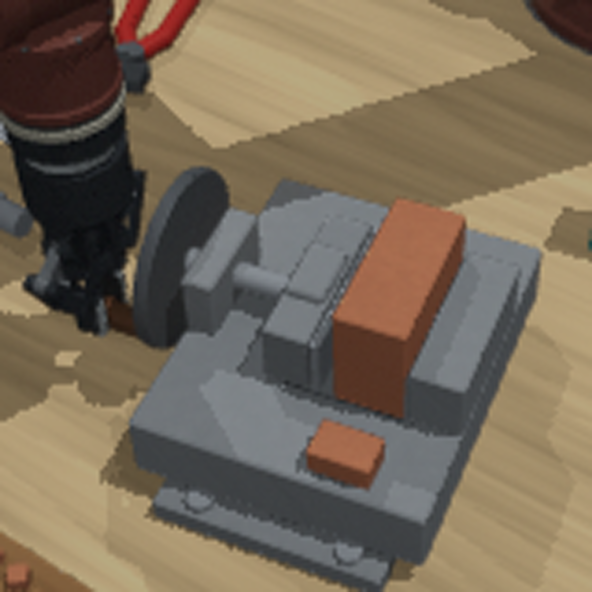

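Request:
{"api": "move_arm", "payload": {"deltas": [{"xyz": [-0.0055,-0.0011,-0.0051],"turn": 0},{"xyz": [-0.0118,-0.0023,-0.0094],"turn": 0},{"xyz": [-0.0186,-0.0036,-0.0128],"turn": 0},{"xyz": [-0.0257,-0.005,-0.0152],"turn": 0}]}}

```text
time_s: 12.68
tool_pos: [0.6383, -0.1444, 0.0478]
tcp_rot: [[0.193, -0.981, 0.002], [-0.981, -0.193, 0.0], [0.0, -0.002, -1.0]]
wrist_force: [2.7, 4.1, 9.1]
opening: 0.253
```

Request:
{"api": "move_arm", "payload": {"deltas": [{"xyz": [-0.0093,-0.0018,-0.001],"turn": 0},{"xyz": [-0.0187,-0.0036,-0.0008],"turn": 0},{"xyz": [-0.028,-0.0054,0.001],"turn": 0},{"xyz": [-0.0367,-0.0071,0.0045],"turn": 0},{"xyz": [-0.0448,-0.0087,0.0094],"turn": 0},{"xyz": [-0.0518,-0.0101,0.0157],"turn": 0}]}}

```text
time_s: 13.18
tool_pos: [0.5875, -0.1545, 0.0639]
tcp_rot: [[0.193, -0.981, 0.004], [-0.981, -0.193, 0.0], [0.0, -0.004, -1.0]]
wrist_force: [10.1, 4.6, 2.5]
opening: 0.255
```

Request:
{"api": "move_arm", "payload": {"deltas": [{"xyz": [-0.0053,-0.001,0.0075],"turn": 0},{"xyz": [-0.0098,-0.0019,0.0158],"turn": 0},{"xyz": [-0.013,-0.0025,0.0249],"turn": 0},{"xyz": [-0.0144,-0.0028,0.0344],"turn": 0},{"xyz": [-0.0142,-0.0028,0.0439],"turn": 0},{"xyz": [-0.0113,-0.0022,0.057],"turn": 0},{"xyz": [-0.0063,-0.0012,0.0674],"turn": 0},{"xyz": [0.0007,0.0001,0.0764],"turn": 0}]}}

```text
time_s: 13.85
tool_pos: [0.5865, -0.1546, 0.139]
tcp_rot: [[0.193, -0.981, -0.001], [-0.981, -0.193, -0.0], [-0.0, 0.001, -1.0]]
wrist_force: [6.0, -0.3, -12.8]
opening: 0.253
```

Request:
{"api": "move_arm", "payload": {"deltas": [{"xyz": [0.0061,0.0012,0.0041],"turn": 0},{"xyz": [0.0124,0.0024,0.0084],"turn": 0},{"xyz": [0.0191,0.0037,0.0118],"turn": 0},{"xyz": [0.0263,0.0051,0.0142],"turn": 0}]}}

```text
time_s: 14.18
tool_pos: [0.61, -0.15, 0.1535]
tcp_rot: [[0.192, -0.981, -0.007], [-0.981, -0.192, -0.001], [0.0, 0.007, -1.0]]
wrist_force: [-12.6, -2.0, 13.3]
opening: 0.257
```

Request:
{"api": "move_arm", "payload": {"deltas": [{"xyz": [0.0016,0.0003,0.0012],"turn": 0},{"xyz": [0.0033,0.0006,0.0018],"turn": 0},{"xyz": [0.0033,0.0006,0.0018],"turn": 0}]}}

```text
time_s: 14.43
tool_pos: [0.6141, -0.1492, 0.155]
tcp_rot: [[0.193, -0.981, -0.005], [-0.981, -0.193, -0.001], [-0.0, 0.005, -1.0]]
wrist_force: [-7.3, -2.1, 6.8]
opening: 0.252
```

```bash
python3 - <<'E'
from h import *
s=manip.sense(); R=np.array([.9816,.1908]); F=s["wrist_force"]; fx=F[:2]@R; p=np.radians(349); print(s["tool_pos"].round(4),F.round(1),"tang",fx*np.cos(p)-F[2]*np.sin(p),"rad",fx*np.sin(p)+F[2]*np.cos(p))
E
```

```text
[ 0.6141 -0.1492  0.155 ] [-7.3 -2.1  6.8] tang -6.091187143468064 rad 8.120651872359906
```

Request:
{"api": "move_arm", "payload": {"deltas": [{"xyz": [0.003,0.0006,0.0],"turn": 0},{"xyz": [0.0059,0.0011,0.0002],"turn": 0},{"xyz": [0.0086,0.0017,0.0003],"turn": 0}]}}

```text
time_s: 14.68
tool_pos: [0.6227, -0.1475, 0.1562]
tcp_rot: [[0.192, -0.981, -0.004], [-0.981, -0.192, -0.001], [0.0, 0.004, -1.0]]
wrist_force: [-9.8, 0.1, 13.2]
opening: 0.256
```

Request:
{"api": "move_arm", "payload": {"deltas": [{"xyz": [0.0028,0.0005,0],"turn": 0},{"xyz": [0.0056,0.0011,-0.0002],"turn": 0}]}}

```text
time_s: 14.85
tool_pos: [0.6287, -0.1463, 0.1563]
tcp_rot: [[0.193, -0.981, -0.003], [-0.981, -0.193, -0.001], [0.0, 0.003, -1.0]]
wrist_force: [-8.7, 0.3, 15.4]
opening: 0.258
```

Request:
{"api": "move_arm", "payload": {"deltas": [{"xyz": [0.0019,0.0004,0.0004],"turn": 0},{"xyz": [0.0037,0.0007,0.0004],"turn": 0},{"xyz": [0.0056,0.0011,0.0002],"turn": 0},{"xyz": [0.0075,0.0014,-0.0002],"turn": 0}]}}

```text
time_s: 15.18
tool_pos: [0.6362, -0.1448, 0.1557]
tcp_rot: [[0.193, -0.981, -0.004], [-0.981, -0.193, -0.001], [-0.0, 0.004, -1.0]]
wrist_force: [-8.3, 0.9, 12.1]
opening: 0.253
```

Request:
{"api": "move_arm", "payload": {"deltas": [{"xyz": [0,0,0],"turn": 0},{"xyz": [0,0,0],"turn": 0}]}}

```text
time_s: 15.35
tool_pos: [0.6365, -0.1447, 0.1557]
tcp_rot: [[0.193, -0.981, -0.003], [-0.981, -0.193, -0.001], [-0.0, 0.003, -1.0]]
wrist_force: [-6.4, 0.4, 11.0]
opening: 0.253
```

Request:
{"api": "move_arm", "payload": {"deltas": [{"xyz": [0.0018,0.0004,-0.0002],"turn": 0},{"xyz": [0.0036,0.0007,-0.0006],"turn": 0},{"xyz": [0.0055,0.0011,-0.001],"turn": 0},{"xyz": [0.0073,0.0014,-0.0016],"turn": 0}]}}

```text
time_s: 15.68
tool_pos: [0.6434, -0.1434, 0.154]
tcp_rot: [[0.193, -0.981, -0.004], [-0.981, -0.193, -0.001], [-0.0, 0.004, -1.0]]
wrist_force: [-8.0, -0.5, 11.0]
opening: 0.255
```

Request:
{"api": "move_arm", "payload": {"deltas": [{"xyz": [0,0,0],"turn": 0},{"xyz": [0,0,0],"turn": 0},{"xyz": [0,0,0],"turn": 0},{"xyz": [0,0,0],"turn": 0},{"xyz": [0,0,0],"turn": 0},{"xyz": [0,0,0],"turn": 0}], "hand": 0}}

```text
time_s: 16.18
tool_pos: [0.6455, -0.1431, 0.1534]
tcp_rot: [[0.193, -0.981, -0.0], [-0.981, -0.193, -0.0], [-0.0, 0.0, -1.0]]
wrist_force: [-0.8, 0.0, -0.3]
opening: 1.001
```

Request:
{"api": "move_arm", "payload": {"deltas": [{"xyz": [0,0,0.02],"turn": 0},{"xyz": [0,0,0.05],"turn": 0},{"xyz": [0,0,0.08],"turn": 0},{"xyz": [-0.02,0.02,0.12],"turn": -0.1},{"xyz": [-0.04,0.04,0.12],"turn": -0.2},{"xyz": [-0.07,0.08,0.12],"turn": -0.3},{"xyz": [-0.1,0.12,0.12],"turn": -0.4},{"xyz": [-0.12,0.16,0.12],"turn": -0.5}]}}

```text
time_s: 16.85
tool_pos: [0.5334, 0.0006, 0.2738]
tcp_rot: [[-0.307, -0.952, 0.0], [-0.952, 0.307, -0.0], [0.0, -0.0, -1.0]]
wrist_force: [1.3, 0.8, 0.3]
opening: 1.003
```

Request:
{"api": "move_arm", "payload": {"deltas": [{"xyz": [0,0.025,0],"turn": -1.07},{"xyz": [0,0.05,0],"turn": -1.07},{"xyz": [0,0.05,0],"turn": -1.07},{"xyz": [0,0.05,0],"turn": -1.07},{"xyz": [0,0.05,0],"turn": -1.07},{"xyz": [0,0.05,0],"turn": -1.07},{"xyz": [0,0.05,0],"turn": -1.07},{"xyz": [0,0.05,0],"turn": -1.07}]}}

```text
time_s: 17.52
tool_pos: [0.5351, 0.05, 0.2736]
tcp_rot: [[-0.967, -0.256, 0.0], [-0.256, 0.967, -0.0], [-0.0, -0.0, -1.0]]
wrist_force: [-0.6, -0.3, -1.7]
opening: 1.0
```

Request:
{"api": "move_arm", "payload": {"deltas": [{"xyz": [0,0,0],"turn": -0.05},{"xyz": [0,0,0],"turn": -0.05},{"xyz": [0,0,0],"turn": -0.05},{"xyz": [0,0,0],"turn": -0.05}]}}

```text
time_s: 17.85
tool_pos: [0.5351, 0.0499, 0.2736]
tcp_rot: [[-0.976, -0.216, 0.0], [-0.216, 0.976, -0.0], [-0.0, -0.0, -1.0]]
wrist_force: [0.3, 1.4, -0.9]
opening: 1.002
```

```bash
python3 - <<'E'
from h import *
f=manip.grab_frame("wrist"); np.savez("w6.npz",**f); s=manip.sense();print(s["tool_pos"],s["tcp_rot"].round(3).tolist())
t=manip.grab_frame("scene")
a=cv2.resize(f["pixels"][100:330,120:420,::-1],(460,353),interpolation=2); b=cv2.resize(t["pixels"][160:310,240:390,::-1],(340,353),interpolation=2)
cv2.imwrite("pics/fin.png",np.hstack([a,b]))
E
```

```text
[0.5351269  0.04992538 0.27355067] [[-0.977, -0.215, 0.0], [-0.215, 0.977, -0.0], [-0.0, -0.0, -1.0]]
```

View pics/fin.png

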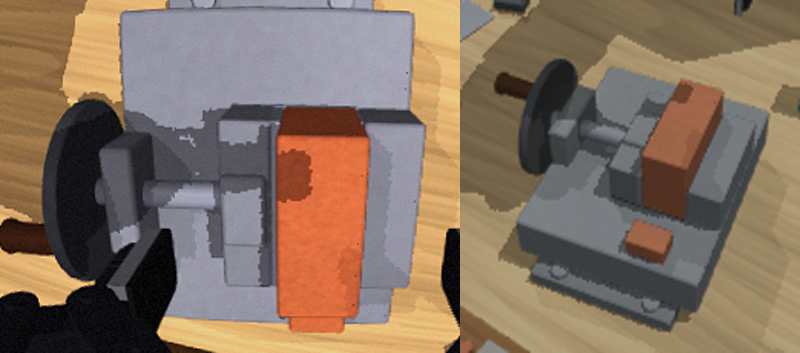

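```bash
python3 - <<'E'
from h import *
v=np.load("v.npz");R,o=v["R"],v["o"]; f=dict(np.load("w6.npz")); r=f["pixels"].astype(float).sum(2)
def edge(u,a,b):
    d=np.abs(np.diff(r[a:b,u-2:u+3].mean(1))); k=d.argmax(); k0=max(k-1,0); w=d[k0:k+2]; return a+.5+(np.arange(k0,k0+len(w))*w).sum()/w.sum()
for n,u,a,b,z in (("bar near top",310,182,193,.16),("bar near top",350,182,193,.16),("bar near bot",315,165,176,.075),("bar near bot",340,165,176,.075),("fix jaw bot",365,165,178,.075),("fix jaw bot",378,165,178,.075),("slide jaw bot",280,165,178,.075),("fix jaw top",370,176,186,.125),("fix jaw top",385,176,188,.125),("slide top",272,175,186,.125),("bar far",308,298,312,.16),("bar far",345,298,315,.16),("fix far",368,280,294,.125),("fix far",380,280,294,.125),("slide far",280,278,292,.125)):
    e=edge(u,a,b); print(n,u,round(e,1),(1000*R.T@(wpl(f,(u,e),z)[:2]-o)).round(1))
E
```

```text
bar near top 310 187.8 [-60.2  46.4]
bar near top 350 188.8 [-60.1  79.5]
bar near bot 315 167.7 [-61.2  49. ]
bar near bot 340 168.8 [-60.7  76.3]
fix jaw bot 365 170.4 [-59.6 103.9]
fix jaw bot 378 171.2 [-59.2 118.6]
slide jaw bot 280 167.7 [-60.6  10.6]
fix jaw top 370 179.8 [-60.3 101.7]
fix jaw top 385 180.4 [-60.2 116.2]
slide top 272 178.2 [-59.9   9.5]
bar far 308 305.8 [57.3 45.4]
bar far 345 310.5 [62.7 81.7]
fix far 368 288.2 [ 58.7 108.8]
fix far 380 287.5 [ 58.1 122. ]
slide far 280 286.2 [58.  14.1]
```

The ends are flush to within about 1 mm and the robot is clear of everything, so I'm handing in.

```bash
python3 -c "
from station import manip
print(manip.hand_in())"
```

```text
the job is handed in; nothing more can be done
None
```

I slid the terracotta bar about 58 mm along the bed with a light top grip, so its ends are flush with the jaws. Then I turned the crank grip clockwise about 1.3 turns and let go. The job was handed in at about 18 s of the 69 s allowed, with the arm clear above the vise.

- **Flush ends:** The near end of the bar measures −60.1 to −61 mm, against −59.2 to −60.6 mm for the jaws, so it agrees to about 1 mm. At the far end one sample agrees to about 1 mm (57.3 mm against 58 to 58.7). A second read 62.7 mm, and I took that to be the offcut's edge behind the bar.
- **Clamping:** The tangential force at the grip was 11.1 N at the end, against 5.0 to 6.1 N running free, so about twice. That puts the jaw force at about 90 N, and the screw travel of about 41 mm agrees roughly.
- **What went less smoothly:**
  - The bar needed a second nudge of 2 mm to come flush.
  - Since the moves can only turn the gripper about the vertical, I could not lean it at the bottom of the turn. I held the outer end of the grip instead; no contact force with the disc showed.
- **The rest:** The offcut is where it was, and I touched nothing else on the bench.

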